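# Open the combination lock on the lock stand and present it

## Robot

A 7-joint arm with a two-finger parallel gripper is mounted at the origin on a cart in front of the work surface, level with it; the furniture and walls round the work are solid. World frame = base frame: x ahead of the robot, y to its left, z up, the work surface at z = 0. Lengths are in m, angles in rad, forces in N, time in s.
With the tool pointing down it reaches from about 0.375 to 0.925 m from the base axis. Payload 3.1 kg.
Tool frame: the origin (TCP) lies midway between the tips of the shut fingers; the grasp point (between the pads) lies env.tcp_to_grasp behind it (env.tcp_to_grasp is the distance from the TCP to the grasp point, in m); z points along the fingers, y is the direction in which the jaws open and shut (so a half turn about z gives the same grasp; the last joint's range is limited). The gripper opens to 85 mm and grips with 20 to 120 N. Pads are 22 mm wide; open, the fingers measure 114 mm over their backs; the gripper's body (76 mm by 85 mm) begins 54 mm behind the grasp point. The pads swing forward as they close: fully open they stand 13 mm farther back than shut.
Start: joints at [-1.36, 0.383, 0.044, 1.598, -0.018, 1.161, -0.05], TCP at [0.198, 0.619, 0.231] pointing down, gripper open.
Joint ranges: [-2.61, 2.61], [-0.41, 2.15], [-1.48, 1.57], [0, 2.5], [-1.57, 4.71], [0.05, 1.97], [-2.85, 2.85]. Speed limits (rad/s): [2.79, 2.79, 3.14, 3.14, 3.14, 3.14, 3.14].

## Interface

Orientations are given as a unit quaternion [x, y, z, w].
In Python, from plant import sensors, imaging, env gives the robot as it stands.
- The arm moves only by the tool move_arm, never from a script. Its argument "increments" is a list of rows, each an object of numbers: "fingers": the opening, from -1 (shut) to 1 (fully open); "x", "y", "z": the shift along the world's x, y, z in m; "ax", "ay", "az": the turn, a rotation vector about the world's x, y, z in rad. In form: [{"fingers": .., "x": .., "y": .., "z": .., "ax": .., "ay": .., "az": ..}, ...]. A call has 1 to 5 rows; each row shifts and turns the commanded pose from where the row before left it; what a row does not reach is not made up. A row lasts 1/8 s, in which the tool goes at most 62.5 mm and 10.7 degrees, less where a joint would pass 70% of its speed; a pose out of reach is approached as far as the arm can. A call with a gripper value outside its range is refused whole. The fingers move at their own pace and stop on an object; "newtons" is the grip in N (left out, the last holds). Time passes only in rows, so rows that do not move let the fingers close. It gives the time, the measured TCP pose, the force and the opening at its end, in the units of the state.
- sensors.read_state(): the state, without advancing time (a new reading comes with each control period).
- imaging.grab_frame(name): name is "side" or "top"; returns the picture (480x640x3 uint8, red, green, blue); there is no depth.
- imaging.camera_info(name): a dict with "intrinsics" (3x3 intrinsics, pixels), "extrinsics" (4x4, takes a point from camera to world coordinates). Camera axes: x right, y down, z forward; pixel columns grow to the right and rows downward; lengths in m; the calibration is good to about 2 mm. A picture is of the moment at which its call begins. camera_info takes no time and is no camera call.
- env.sign_off(): hands the job in, once; it reports no verdict.
The state is a dict: "time_s": time; "qpos": joint angles; "joint_vel": joint speeds; "joint_efforts": joint torques, N m; "tcp_pos": TCP position; "tool_rot": TCP orientation; "contact_force": force on the tool from outside, world axes, zero at the start; "moment": the same for the moment, N m; "width": opening from 0.0 (shut) to 1.0 (fully open).
Only numpy, scipy, OpenCV 4.12 (cv2) and the standard library are available. Lean on these libraries where they do the work, as an engineer would, in place of code of your own. Each camera call takes 0.05 s, during which the arm holds its last target.

## Task

The brass combination lock lies in the pocket of the lock stand, its shackle caught under the hasp hook. Turn the dial clockwise, click by click, until its white line stands at the red mark, then pull the steel shackle fully out while the lock stays flat in its pocket, so that the shackle comes clear of the hook. Then lift the opened lock out, level and dial up, and finish while still holding it in the gripper, well clear (at least 8 cm) above its place on the stand; leave the yellow screwdriver, the green wax block and the orange pot where they are.

Things in the scene. Friction and masses are not known exactly. Their poses are not given: they have to be found in the camera images.
- lock_center (a point): Centre of the lock's brass case, 66 x 66 x 30 mm, loose (whole lock about 0.4 kg), lying dial up in the stand's pocket. Axes of the lock: x from the shackle end to the far end (the shackle sticks out to -x), y across, z up out of the dial. The pocket has 1.5 mm play and an 8 mm high rim round the case; it keeps the case from turning or sliding when the dial is turned or the shackle pulled. At the start lock_center is 45 mm above the bench.
- knob_grip (a point): A point of the lock on the dial's axis, half-way up the round black fluted knob (40 mm diameter, 23 mm tall, its flat top 12 mm above this point), 31 mm above lock_center; same axes as the lock. It does not turn with the dial. Below the knob is a flat aluminium skirt of 53 mm diameter. The knob carries the whole lock when gripped and lifted.
- dial (a joint): Angle of the dial in rad: 0 when the white line on the knob points at the red mark on the case (towards the shackle, lock -x); negative at the start (-1.35 to -0.5), grows when turned clockwise seen from above. It clicks softly every 0.262 rad (15 degrees; about 0.1 N m) and rests at a click when let go; the red mark is at such a click. The shackle is free only within about 0.1 rad of 0.
- shackle_grip (a point): A point on the shackle's mid-line, level with the legs and 7 mm inside the centre of its cross bar; 68 mm from lock_center along lock -x when shut, moves with the shackle. The shackle is a U of 9 mm steel rod, legs parallel to lock x, 53 mm wide over the outsides of its legs at y = +-26.5 mm; it is 1 mm above lock_center. There is free room for fingers outside both legs; below the shackle the base plate lies 31 mm under its centre.
- shackle (a joint): How far the shackle is pulled out, m: 0 shut, 0.022 fully out. Moves to lock -x with about 2 N friction and stays where it is left. With the dial elsewhere it moves only about 2.5 mm and stops.
- stand: Fixed lock stand; origin on the bench under the lock's place, axes as the lock's. Steel base plate (10 mm thick, x from -100 to +55 mm, 110 mm wide), wooden pedestal 82 x 82 mm with the pocket's floor 30 mm above the bench and rim top at 38 mm.
- hook_tip (a point): Tip of the steel hasp hook on the stand, 79.5 mm from the stand's origin along -x, 56.5 mm above the bench. The hook is 14 mm wide; its post stands inside the shackle (52 to 62 mm from the stand's origin) and its lip, 53 to 60 mm above the bench, reaches over the cross bar when the shackle is shut. With the shackle fully out the lock lifts straight up past it.
- yellow_driver: Yellow-handled screwdriver, 24 x 135 x 23 mm, lying loose on the bench near the stand; leave alone. Origin under its centre.
- wax: Green wax block 50 x 70 x 30 mm, loose on the bench near the stand; leave alone. Origin under its centre.
- pot: Orange pot with a white band, 68 mm diameter, 62 mm tall, loose on the bench near the stand; leave alone. Origin under its centre.
There are look-alikes about, which are no part of the job. What is shaped like the part that bears lock_center but purple is not meant.

How it is judged:
On the way, in this order (a step that is already met when the one before it is completed fails the run):
1. the dial's white line stands at the red mark, the shackle still shut and the lock in its pocket (value of joint dial between -0.12 and 0.12 rad and value of joint shackle below 0.006 m and z of lock_center in the frame of stand below 0.051 m), for 0.2 s.
2. the shackle is pulled out, the lock lying flat in its pocket (value of joint shackle above 0.017 m and z of lock_center in the frame of stand below 0.0485 m and angle between lock_center's own z axis and vertical below 0.1 rad), for 0.2 s.
At the end, for the whole second after the job is handed in: The opened lock (shackle out at least 15 mm) is held still in the fingers, dial up within 15 degrees, its centre at least 70 mm above where it lay, resting on nothing else (z of lock_center in the frame of stand above 0.115 m and value of joint shackle above 0.015 m and angle between lock_center's own z axis and vertical below 0.26 rad and contact force between the fingers and lock above 2 N and contact force between lock and stand below 0.2 N and contact force between lock and pot below 0.2 N and contact force between lock and wax below 0.2 N and contact force between lock and yellow_driver below 0.2 N and linear speed of lock below 0.03 m/s); the arm keeps its last pose, push and grip.
It fails at once if the screwdriver is moved more than 25 mm (distance of yellow_driver from where it was at the start of the episode above 0.025 m).
It fails at once if the wax block is moved more than 25 mm (distance of wax from where it was at the start of the episode above 0.025 m).
It fails at once if the pot is moved more than 25 mm (distance of pot from where it was at the start of the episode above 0.025 m).
It also fails if it takes over 51 s, if anything falls off the work surface, if the arm or the gripper's body presses on something with over 40 N, if the wrist force passes 120 N, or if a joint passes its speed limit or range.

## Working session

There is one attempt and no reset: what is moved stays moved. The work goes in short steps, Python scripts to look and compute and a tool call to move; the robot and the scene stay as the last step left them, time stands still between calls to the robot, and variables do not carry over. Pictures are saved under pics/ and viewed, and the job is handed in when it is done.

Besides the shell and the picture viewer there is one more tool, called after ">>>" in YAML: its name, and indented under it one key for each argument. move_arm: Moves the arm, as the interface text tells. Its arguments: {"type":"object","properties":{"increments":{"type":"array","items":{"type":"object","properties":{"fingers":{"type":"number"},"x":{"type":"number"},"y":{"type":"number"},"z":{"type":"number"},"ax":{"type":"number"},"ay":{"type":"number"},"az":{"type":"number"}}}},"newtons":{"type":"number"}},"required":["increments"]}

```bash
mkdir -p pics
python3 - <<'E'
from plant import sensors, imaging, env
import cv2
for n in ("top","side"):
    im=imaging.grab_frame(n); cv2.imwrite(f"pics/{n}0.png",im[:,:,::-1])
    c=imaging.camera_info(n); print(n,c["intrinsics"],c["extrinsics"])
print(sensors.read_state(), env.tcp_to_grasp)
E
```

```text
top [[523.50278093   0.         317.11812679]
 [  0.         523.50278093 230.73962343]
 [  0.           0.           1.        ]] [[ 0.02847286 -0.99783219  0.05933138  0.45710754]
 [-0.99953486 -0.02777222  0.01260041  0.02949094]
 [-0.01092533 -0.05966256 -0.99815881  1.05593547]
 [ 0.          0.          0.          1.        ]]
side [[489.39486527   0.         316.73717075]
 [  0.         489.39486527 237.61905303]
 [  0.           0.           1.        ]] [[ 0.98628751 -0.1070625   0.12559688  0.39990979]
 [-0.16501557 -0.62770769  0.76075812 -0.68414211]
 [-0.00261054 -0.77105167 -0.63676723  0.68641723]
 [ 0.          0.          0.          1.        ]]
{'time_s': 0.1, 'qpos': array([-1.35982219,  0.38377507,  0.04385538,  1.59942294, -0.01791978,
        1.16119909, -0.04992642]), 'joint_vel': array([ 5.93907876e-05, -2.52068633e-03,  5.89528799e-04, -2.63931487e-03,
        1.22482079e-03,  2.07704182e-03,  4.07295640e-04]), 'joint_efforts': array([ 2.75740582e-03, -4.34725606e+01,  1.02930017e+00, -2.50454539e+01,
        1.08358861e-02,  5.45833900e-03,  1.65663920e-05]), 'tcp_pos': array([0.19727531, 0.61843979, 0.22999618]), 'tool_rot': array([ 1.53760518e-01,  9.88107408e-01, -1.19906181e-03, -1.27763849e-04]), 'contact_force': array([ 0.65058454, -0.83147933,  0.51864517]), 'moment': array([ 0.05213998, -0.01637162,  0.02579242]), 'width': 1.004095194746551} 0.0187
```

View pics/top0.png

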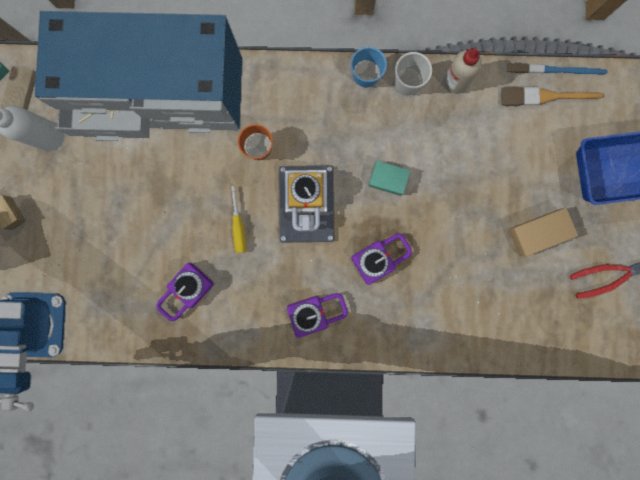

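View pics/side0.png

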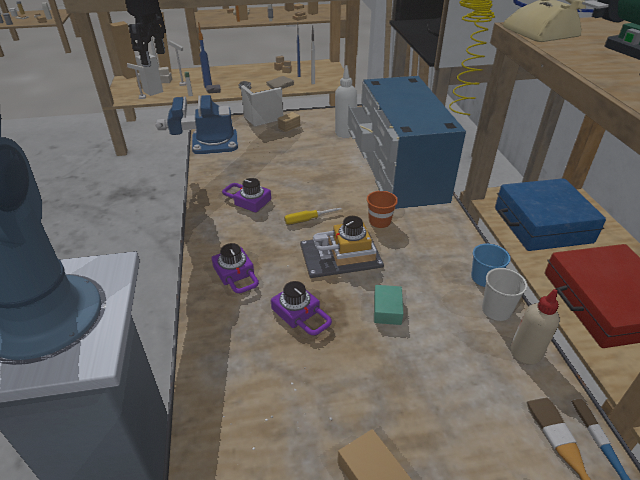

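Candidates: the brass lock at top px (305,189), and purple look-alikes at (375,262), (307,318) and (187,287). By the description I choose the brass one. Next is a close crop and a measurement.

```bash
cat > h.py <<'E'
import numpy as np, cv2
from plant import sensors, imaging, env
def ray(n,uv):
    c=imaging.camera_info(n);K=c["intrinsics"];T=c["extrinsics"]
    d=np.linalg.solve(K,np.array([uv[0],uv[1],1.]));return T[:3,3],T[:3,:3]@d
def onz(n,uv,z):
    o,d=ray(n,uv);return o+d*(z-o[2])/d[2]
def proj(n,p):
    c=imaging.camera_info(n);K=c["intrinsics"];T=c["extrinsics"]
    q=K@(T[:3,:3].T@(np.array(p)-T[:3,3]));return q[:2]/q[2]
E
python3 - <<'E'
from h import *
im=cv2.imread("pics/top0.png");s=cv2.imread("pics/side0.png")
a=cv2.resize(im[155:255,225:345],None,fx=6,fy=6,interpolation=cv2.INTER_CUBIC)
b=cv2.resize(s[195:285,290:400],None,fx=6,fy=6,interpolation=cv2.INTER_CUBIC)
cv2.imwrite("pics/ct.png",a);cv2.imwrite("pics/cs.png",b)
# brass
hsv=cv2.cvtColor(im,cv2.COLOR_BGR2HSV);print(hsv[203,290:322,:].tolist())
m=cv2.inRange(hsv,(12,120,120),(28,255,255));m[:,:270]=0;m[:,340:]=0;m[:160]=0;m[225:]=0
p=cv2.findNonZero(m);r=cv2.minAreaRect(p);print(r,len(p))
print([onz("top",c,0.06).round(4).tolist() for c in cv2.boxPoints(r)],onz("top",r[0],.06))
E
```

```text
[[21, 156, 183], [21, 156, 180], [21, 165, 178], [21, 158, 178], [22, 161, 179], [21, 158, 178], [21, 156, 178], [22, 158, 178], [21, 155, 176], [21, 140, 169], [20, 136, 163], [21, 131, 152], [20, 100, 138], [12, 89, 134], [3, 128, 159], [0, 164, 177], [2, 147, 170], [9, 114, 147], [17, 98, 145], [20, 127, 159], [20, 141, 172], [21, 150, 178], [21, 155, 184], [21, 153, 188], [22, 159, 189], [22, 155, 189], [22, 155, 188], [22, 158, 189], [22, 155, 188], [22, 159, 188], [21, 157, 184], [21, 161, 168]]
((305.5, 189.5), (33.0, 33.0), 90.0) 375
[[0.6258, 0.0992, 0.06], [0.6275, 0.0359, 0.06], [0.5639, 0.0341, 0.06], [0.5622, 0.0972, 0.06]] [0.59478847 0.06656309 0.06      ]
```

View pics/ct.png

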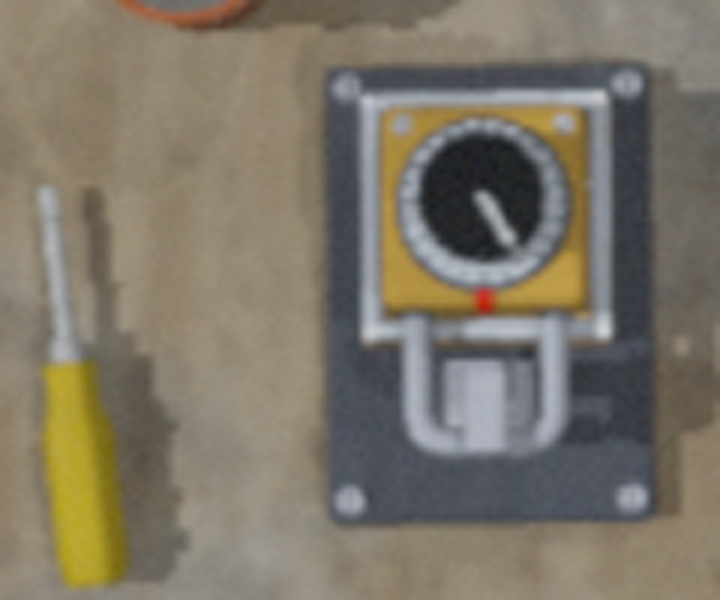

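View pics/cs.png

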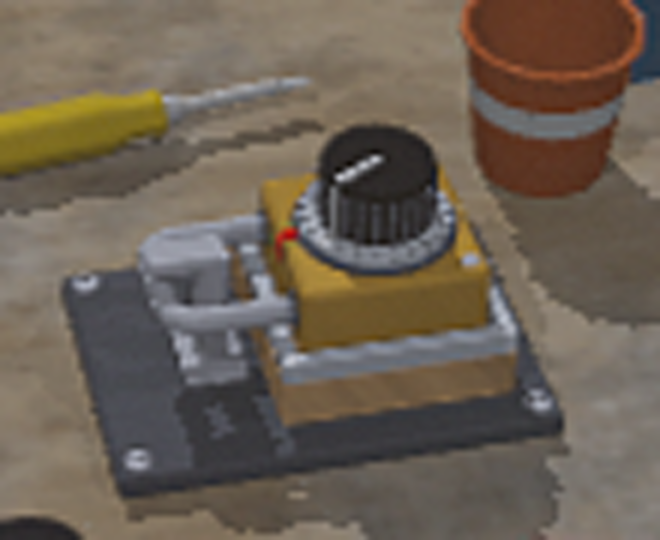

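Run:
```python
from h import *
im=cv2.imread("pics/top0.png");hsv=cv2.cvtColor(im,cv2.COLOR_BGR2HSV)
sub=np.zeros(im.shape[:2],np.uint8);sub[155:255,262:350]=255
# plate
m=cv2.inRange(hsv,(95,20,40),(135,120,110))&sub
m=cv2.morphologyEx(m,cv2.MORPH_OPEN,np.ones((3,3)))
cs,_=cv2.findContours(m,cv2.RETR_EXTERNAL,2);c=max(cs,key=cv2.contourArea)
r=cv2.minAreaRect(c);print("plate",r,[onz("top",p,.01).round(4).tolist() for p in cv2.boxPoints(r)])
# knob top
m=((im.max(2)<70)*255).astype(np.uint8);m[:168]=0;m[208:]=0;m[:,:288]=0;m[:,324:]=0
cs,_=cv2.findContours(m,cv2.RETR_EXTERNAL,2);c=max(cs,key=cv2.contourArea);h=cv2.convexHull(c)
e=cv2.fitEllipse(h);print("knob",e,onz("top",e[0],.088))
# white line inside the knob
km=np.zeros_like(m);cv2.circle(km,tuple(np.int32(np.round(e[0])).tolist()),9,255,-1)
g=im.min(2).astype(float);ys,xs=np.where((km>0)&(g>70));w=g[ys,xs]-60
P=np.array([onz("top",(x,y),.088)[:2] for x,y in zip(xs,ys)])
mu=(P*w[:,None]).sum(0)/w.sum();C=((P-mu)*w[:,None]).T@(P-mu);v=np.linalg.eigh(C)[1][:,1]
kc=onz("top",e[0],.088)[:2];v*=np.sign(v@(mu-kc))
print("line dir",v,"mean",mu,"ang from -x (deg, ccw)",np.degrees(np.arctan2(-v[1],-v[0])), np.degrees(np.arctan2(-(mu-kc)[1],-(mu-kc)[0])))
# red mark
rm=cv2.inRange(hsv,(0,110,100),(8,255,255))|cv2.inRange(hsv,(172,110,100),(180,255,255));rm&=sub
M=cv2.moments(rm,True);q=(M['m10']/M['m00'],M['m01']/M['m00']);R=onz("top",q,.06);print("red",q,R,"dir from knob",np.degrees(np.arctan2(-(R[1]-kc[1]),-(R[0]-kc[0]))))
```

```text
plate ((306.0135192871094, 206.2586669921875), (69.75672149658203, 53.04511260986328), 88.97696685791016) [[0.636, 0.1232, 0.01], [0.6408, 0.0163, 0.01], [0.5003, 0.0101, 0.01], [0.4955, 0.1161, 0.01]]
knob ((304.85382080078125, 187.2985382080078), (19.59410858154297, 20.153274536132812), 161.01260375976562) [0.59500946 0.06684695 0.088     ]
line dir [-0.84018289 -0.54230315] mean [0.58839113 0.06248713] ang from -x (deg, ccw) 32.84056232653102 33.37486889158131
red (301.54545454545456, 199.9090909090909) [0.57454753 0.07353159 0.06      ] dir from knob -18.0915219059293
```

Run:
```python
from h import *
R=onz("top",(305.8,204.8),.06);print(R, np.degrees(np.arctan2(-(R[1]-.0668),-(R[0]-.595))))
s=cv2.imread("pics/side0.png")
m=((s.max(2)<75)*255).astype(np.uint8);m[:205]=0;m[245:]=0;m[:,335:][:, 40:]=0;m[:,:335]=0
cs,_=cv2.findContours(m,cv2.RETR_EXTERNAL,2);c=max(cs,key=cv2.contourArea);x,y,w,h=cv2.boundingRect(c);print(x,y,w,h)
# predicted outline of knob from top estimate
t=np.linspace(0,6.283,60)
pts=np.array([proj("side",(.595+.02*np.cos(a),.0668+.02*np.sin(a),z)) for a in t for z in(.0645,.088)])
print(pts.min(0),pts.max(0))
# predicted shackle outer & plate corners in both views, yaw 2.8deg
yaw=np.radians(2.8);c_,s_=np.cos(yaw),np.sin(yaw)
for n,f in(("top","pics/top0.png"),("side","pics/side0.png")):
    im=cv2.imread(f);im=cv2.resize(im,None,fx=4,fy=4,interpolation=cv2.INTER_CUBIC)
    def L(x,y,z):
        p=proj(n,(.595+c_*x-s_*y,.0668+s_*x+c_*y,z));return tuple(np.int32((p+.5)*4-.5).tolist())
    for poly in([L(-.1,-.055,.01),L(-.1,.055,.01),L(.055,.055,.01),L(.055,-.055,.01)],[L(-.033,-.033,.06),L(-.033,.033,.06),L(.033,.033,.06),L(.033,-.033,.06)],[L(-.0795,-.0265,.046),L(-.0795,.0265,.046),L(-.033,.0265,.046),L(-.033,-.0265,.046)]):
        cv2.polylines(im,[np.array(poly)],True,(255,0,255),1)
    u,v=(np.array(proj(n,(.575,.066,.04)))*4).astype(int)
    cv2.imwrite(f"pics/ov_{n}.png",im[max(v-220,0):v+220,u-280:u+280])
# pot, wax, driver
im=cv2.imread("pics/top0.png")
for n,uv,z in(("pot rim",(255,142),.062),("wax",(390,178),.03),("driverhandle",(238,235),.02),("drivertip",(234,187),.01)):print(n,onz("top",uv,z))
```

```text
[0.56537139 0.06511206 0.06      ] 3.260607312181145
343 216 20 20
[341.47069872 216.12387879] [361.88108301 237.61839256]
pot rim [0.68384357 0.16639234 0.062     ]
wax [ 0.6262478  -0.09828427  0.03      ]
driverhandle [0.50584739 0.19931101 0.02      ]
drivertip [0.60288431 0.21265428 0.01      ]
```

View pics/ov_top.png

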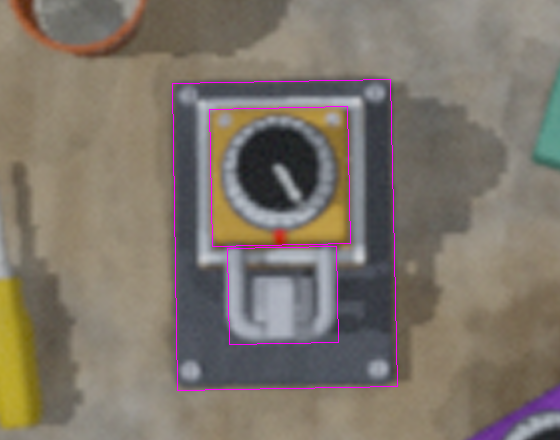

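View pics/ov_side.png

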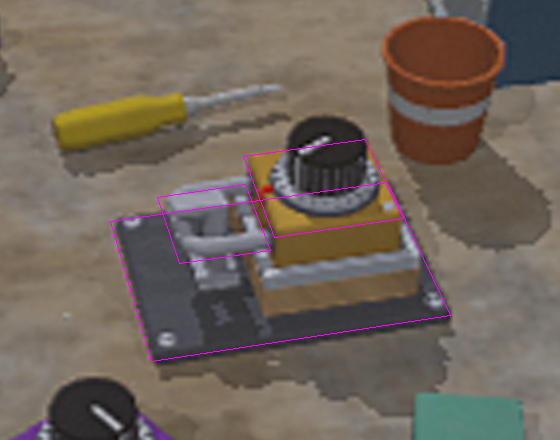

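The crop confirms the brass lock. Its knob axis is at about (0.5955, 0.067) and the yaw is about 2.5°. The line stands about 30° short, so that is two clicks. I'm approaching above the knob with the jaws at about 122°.

>>> move_arm:
  increments:
    - {"fingers": 1,"z": 0.05}
    - {"fingers": 1,"x": 0.036,"y": -0.05,"az": 0.08}
    - {"fingers": 1,"x": 0.036,"y": -0.05,"az": 0.08}
    - {"fingers": 1,"x": 0.036,"y": -0.05,"az": 0.08}
    - {"fingers": 1,"x": 0.036,"y": -0.05,"az": 0.08}
  newtons: 30

```text
validation failed for argument at $.in...
```

>>> move_arm:
  increments:
    - {"fingers": 1,"x": 0.036,"y": -0.05,"az": 0.08}
    - {"fingers": 1,"x": 0.036,"y": -0.05,"az": 0.08}
    - {"fingers": 1,"x": 0.036,"y": -0.05,"az": 0.08}
    - {"fingers": 1,"x": 0.036,"y": -0.05,"az": 0.08}
    - {"fingers": 1}

```text
validation failed for argument at $.in...
```

>>> move_arm:
  increments:
    - {"fingers": 1,"x": 0.036,"y": -0.05,"az": 0.08}
    - {"fingers": 1,"x": 0.036,"y": -0.05,"az": 0.08}
    - {"fingers": 1,"x": 0.036,"y": -0.05,"az": 0.08}
    - {"fingers": 1}
    - {"fingers": 1}

```text
validation failed for argument at $.in...
```

>>> move_arm:
  increments:
    - {"fingers": 1,"x": 0,"y": 0,"z": 0.05,"ax": 0,"ay": 0,"az": 0}
    - {"fingers": 1,"x": 0.036,"y": -0.05,"z": 0,"ax": 0,"ay": 0,"az": 0.08}
    - {"fingers": 1,"x": 0.036,"y": -0.05,"z": 0,"ax": 0,"ay": 0,"az": 0.08}
    - {"fingers": 1,"x": 0.036,"y": -0.05,"z": 0,"ax": 0,"ay": 0,"az": 0.08}
  newtons: 30

```text
time_s: 0.6
tcp_pos: [0.3064, 0.4673, 0.2808]
tool_rot: [0.033, 0.999, -0.0, -0.0]
contact_force: [0.5, -0.8, 0.9]
width: 0.999
```

>>> move_arm:
  increments:
    - {"fingers": 1,"x": 0.036,"y": -0.05,"z": 0,"ax": 0,"ay": 0,"az": 0.08}
    - {"fingers": 1,"x": 0.036,"y": -0.05,"z": 0,"ax": 0,"ay": 0,"az": 0.08}
    - {"fingers": 1,"x": 0.036,"y": -0.05,"z": 0,"ax": 0,"ay": 0,"az": 0.08}
    - {"fingers": 1,"x": 0.036,"y": -0.05,"z": 0,"ax": 0,"ay": 0,"az": 0.08}
    - {"fingers": 1,"x": 0.036,"y": -0.05,"z": 0,"ax": 0,"ay": 0,"az": 0.08}

```text
time_s: 1.23
tcp_pos: [0.486, 0.2174, 0.2809]
tool_rot: [-0.166, 0.986, 0.0, -0.0]
contact_force: [0.9, 0.7, -0.2]
width: 0.997
```

>>> move_arm:
  increments:
    - {"fingers": 1,"x": 0.036,"y": -0.05,"z": 0,"ax": 0,"ay": 0,"az": 0.08}
    - {"fingers": 1,"x": 0.036,"y": -0.05,"z": 0,"ax": 0,"ay": 0,"az": 0.08}
    - {"fingers": 1,"x": 0.036,"y": -0.05,"z": 0,"ax": 0,"ay": 0,"az": 0.08}
    - {"fingers": 1,"x": 0,"y": 0,"z": 0,"ax": 0,"ay": 0,"az": 0}
    - {"fingers": 1,"x": 0,"y": 0,"z": 0,"ax": 0,"ay": 0,"az": 0}

```text
time_s: 1.85
tcp_pos: [0.593, 0.0693, 0.2805]
tool_rot: [-0.281, 0.96, 0.0, -0.001]
contact_force: [-0.2, 1.2, -1.5]
width: 1.0
```

>>> move_arm:
  increments:
    - {"fingers": 1,"x": 0.0025,"y": -0.0025,"z": -0.06,"ax": 0,"ay": 0,"az": 0}
    - {"fingers": 1,"x": 0,"y": 0,"z": -0.06,"ax": 0,"ay": 0,"az": 0}
    - {"fingers": 1,"x": 0,"y": 0,"z": -0.04,"ax": 0,"ay": 0,"az": 0}
    - {"fingers": 1,"x": 0,"y": 0,"z": -0.02,"ax": 0,"ay": 0,"az": 0}
    - {"fingers": 1,"x": 0,"y": 0,"z": 0,"ax": 0,"ay": 0,"az": 0}

```text
time_s: 2.48
tcp_pos: [0.5947, 0.0682, 0.1001]
tool_rot: [-0.283, 0.959, 0.0, -0.001]
contact_force: [-0.3, -0.7, 0.3]
width: 0.999
```

```bash
cat > look.py <<'E'
from h import *
import sys
tag=sys.argv[1]; out=[]
for n,(x0,y0,w,h) in (("top",(235,140,140,120)),("side",(270,110,140,180))):
    im=imaging.grab_frame(n)[:,:,::-1];cv2.imwrite(f"pics/full_{n}_{tag}.png",im)
    c=im[y0:y0+h,x0:x0+w];out.append(cv2.resize(c,(int(w*540/h*1) if n=="side" else 380, 540 if n=="side" else int(h*380/w)),interpolation=cv2.INTER_CUBIC))
H=540;c=np.zeros((H,out[0].shape[1]+out[1].shape[1],3),np.uint8)
c[:out[0].shape[0],:out[0].shape[1]]=out[0];c[:,out[0].shape[1]:]=out[1]
cv2.imwrite(f"pics/look_{tag}.png",c)
s=sensors.read_state();print(s["time_s"],s["tcp_pos"].round(4),s["contact_force"].round(1),s["width"],s["qpos"].round(2))
E
python3 look.py a
```

```text
2.575 [0.5974 0.0677 0.103 ] [-0.   0.2 -0.3] 1.0001159264596418 [-0.49  0.45  0.38  1.84 -0.21  0.89  2.13]
```

View pics/look_a.png

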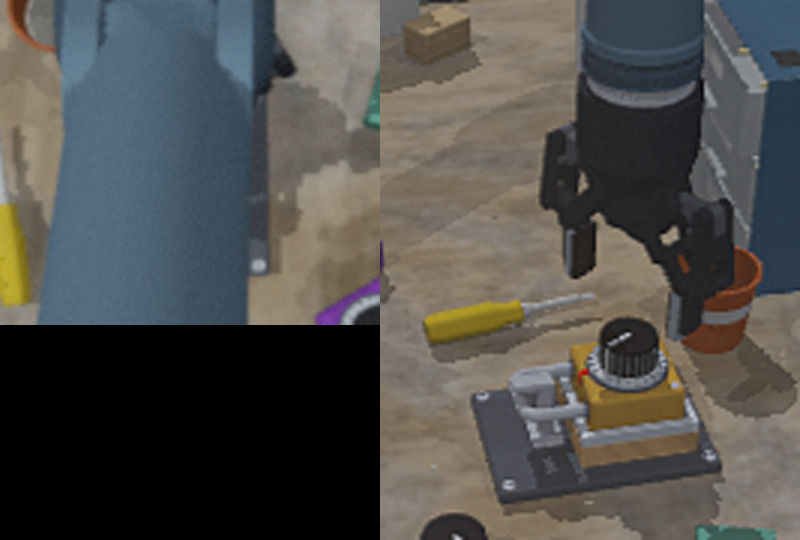

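The top view is hidden by the arm. The side view shows the open fingers straddling the knob from above, with the knob at about (630,345) in the crop.

>>> move_arm:
  increments:
    - {"fingers": 1,"x": 0,"y": 0,"z": -0.02,"ax": 0,"ay": 0,"az": 0}
    - {"fingers": 1,"x": 0,"y": 0,"z": -0.016,"ax": 0,"ay": 0,"az": 0}
    - {"fingers": 1,"x": 0,"y": 0,"z": 0,"ax": 0,"ay": 0,"az": 0}
    - {"fingers": 1,"x": 0,"y": 0,"z": 0,"ax": 0,"ay": 0,"az": 0}

```text
time_s: 3.08
tcp_pos: [0.596, 0.0666, 0.0651]
tool_rot: [-0.282, 0.96, -0.0, -0.0]
contact_force: [0.6, 0.0, -0.4]
width: 1.001
```

```bash
python3 look.py b
```

```text
3.175 [0.5965 0.0667 0.0657] [-0.7  0.5 -0.7] 0.9998792840873242 [-0.47  0.51  0.36  1.85 -0.24  0.82  2.15]
```

View pics/look_b.png

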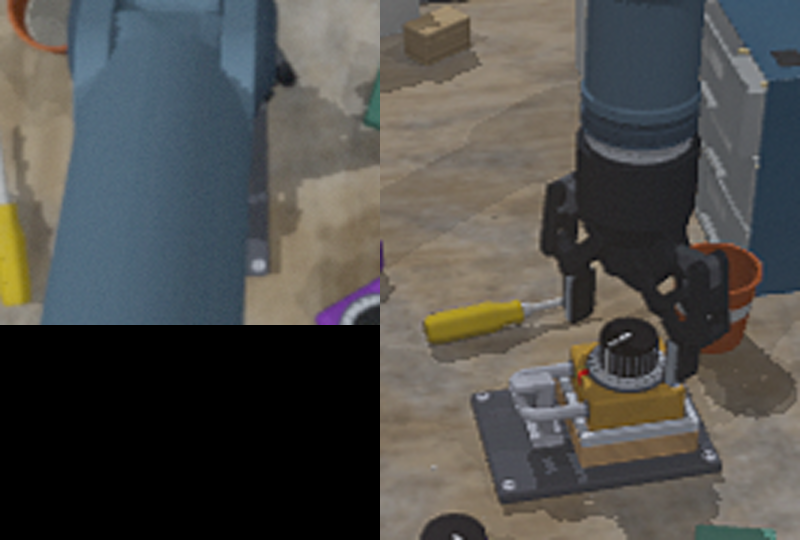

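Straddling well. Closing.

>>> move_arm:
  increments:
    - {"fingers": -1,"x": 0,"y": 0,"z": 0,"ax": 0,"ay": 0,"az": 0}
    - {"fingers": -1,"x": 0,"y": 0,"z": 0,"ax": 0,"ay": 0,"az": 0}
    - {"fingers": -1,"x": 0,"y": 0,"z": 0,"ax": 0,"ay": 0,"az": 0}
    - {"fingers": -1,"x": 0,"y": 0,"z": 0,"ax": 0,"ay": 0,"az": 0}
    - {"fingers": -1,"x": 0,"y": 0,"z": 0,"ax": 0,"ay": 0,"az": 0}
  newtons: 30

```text
time_s: 3.8
tcp_pos: [0.5961, 0.0673, 0.0657]
tool_rot: [-0.282, 0.959, 0.0, 0.0]
contact_force: [-1.7, 0.4, 5.1]
width: 0.456
```

```bash
python3 look.py c
```

```text
3.9 [0.5961 0.0673 0.0657] [-2.   1.2  5.6] 0.4592791218267498 [-0.47  0.51  0.36  1.85 -0.24  0.82  2.15]
```

View pics/look_c.png

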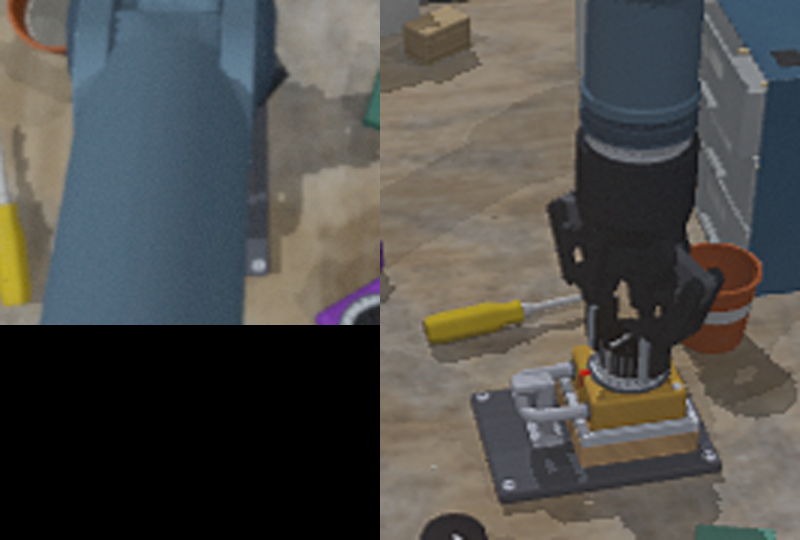

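Gripped at 39 mm. Turning clockwise 30°.

>>> move_arm:
  increments:
    - {"fingers": -1,"x": 0,"y": 0,"z": 0,"ax": 0,"ay": 0,"az": -0.131}
    - {"fingers": -1,"x": 0,"y": 0,"z": 0,"ax": 0,"ay": 0,"az": -0.131}
    - {"fingers": -1,"x": 0,"y": 0,"z": 0,"ax": 0,"ay": 0,"az": -0.131}
    - {"fingers": -1,"x": 0,"y": 0,"z": 0,"ax": 0,"ay": 0,"az": -0.135}
    - {"fingers": -1,"x": 0,"y": 0,"z": 0,"ax": 0,"ay": 0,"az": 0}

```text
time_s: 4.53
tcp_pos: [0.5944, 0.07, 0.0655]
tool_rot: [-0.024, 1.0, 0.001, -0.002]
contact_force: [-3.4, 3.3, 6.2]
width: 0.457
```

```bash
python3 look.py d
python3 - <<'E'
from plant import sensors
print(sensors.read_state()["moment"],sensors.read_state()["tool_rot"])
E
```

```text
4.625 [0.5957 0.0688 0.0656] [-2.3  3.2  4.6] 0.4616459583111216 [-0.57  0.53  0.48  1.86 -0.32  0.83  1.69]
[ 0.99960818  0.72427087 -0.16004635] [-2.22548070e-02  9.99751641e-01  1.13987322e-03 -2.83150539e-04]
```

View pics/look_d.png

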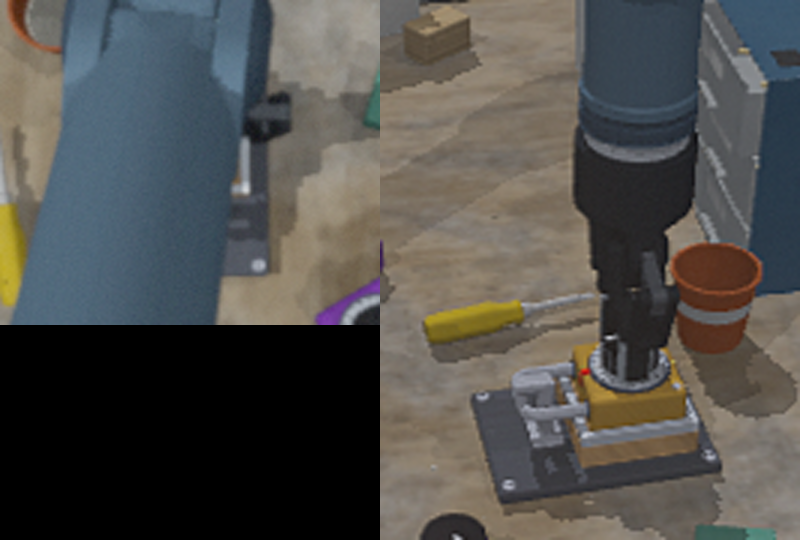

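>>> move_arm:
  increments:
    - {"fingers": 1,"x": 0,"y": 0,"z": 0,"ax": 0,"ay": 0,"az": 0}
    - {"fingers": 1,"x": 0,"y": 0,"z": 0,"ax": 0,"ay": 0,"az": 0}
    - {"fingers": 1,"x": 0,"y": 0,"z": 0,"ax": 0,"ay": 0,"az": 0}
    - {"fingers": 1,"x": 0,"y": 0,"z": 0.04,"ax": 0,"ay": 0,"az": 0}
    - {"fingers": 1,"x": 0,"y": 0,"z": 0.04,"ax": 0,"ay": 0,"az": 0}

```text
time_s: 5.25
tcp_pos: [0.5954, 0.0662, 0.1453]
tool_rot: [-0.021, 1.0, -0.001, -0.001]
contact_force: [-0.1, -0.3, 0.5]
width: 0.999
```

```bash
python3 look.py e
python3 - <<'E'
import cv2
im=cv2.imread("pics/full_side_e.png");cv2.imwrite("pics/e_z.png",cv2.resize(im[205:265,310:380],None,fx=8,fy=8,interpolation=cv2.INTER_CUBIC))
E
```

```text
5.35 [0.6003 0.0663 0.1503] [ 1.4 -0.5  1.3] 1.0002246962773307 [-0.61  0.41  0.54  1.81 -0.25  0.97  1.64]
```

View pics/e_z.png

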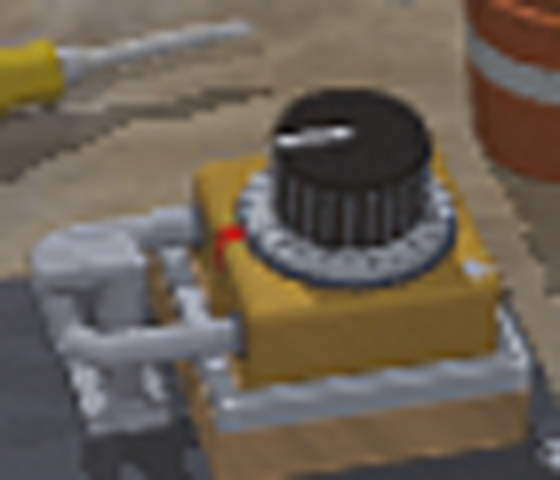

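Run:
```python
from h import *
a=onz("side",(310+278/8,205+143/8),.088);b=onz("side",(310+350/8,205+131/8),.088)
print(a,b,np.degrees(np.arctan2(-(a-b)[1],-(a-b)[0])))
# rehearse with the first picture (side): line there
im=cv2.imread("pics/side0.png");g=im[214:232,340:366].min(2).astype(int)
for f in("pics/side0.png","pics/full_side_e.png"):
    im=cv2.imread(f);m=np.zeros(im.shape[:2],np.uint8)
    el=np.array([proj("side",(.5965+.018*np.cos(t),.0668+.018*np.sin(t),.088)) for t in np.linspace(0,6.28,40)])
    cv2.fillPoly(m,[np.int32(el.round())],255)
    g=im.min(2).astype(float);ys,xs=np.where((m>0)&(g>70));w=g[ys,xs]-55
    P=np.array([onz("side",(x,y),.088)[:2] for x,y in zip(xs,ys)]);mu=(P*w[:,None]).sum(0)/w.sum()
    v=np.linalg.eigh(((P-mu)*w[:,None]).T@(P-mu))[1][:,1];v*=-np.sign(v[0]);print(f,mu,np.degrees(np.arctan2(-v[1],-v[0])))
```

```text
[0.58057688 0.06691674 0.088     ] [0.59933581 0.06867383 0.088     ] 5.351097918925114
pics/side0.png [0.58942634 0.06604355] 30.338950696129775
pics/full_side_e.png [0.58900818 0.06972865] 2.6646576016606183
```

The line now reads 2.7° from world -x, the same as the lock's yaw, so the dial is at the red mark. Next is the shackle.

>>> move_arm:
  increments:
    - {"fingers": 1,"x": -0.033,"y": -0.0015,"z": 0,"ax": 0,"ay": 0,"az": 0}
    - {"fingers": 1,"x": -0.033,"y": -0.0015,"z": 0,"ax": 0,"ay": 0,"az": 0}
    - {"fingers": 1,"x": 0,"y": 0,"z": 0,"ax": 0,"ay": 0,"az": 0}
    - {"fingers": 1,"x": 0,"y": 0,"z": 0,"ax": 0,"ay": 0,"az": 0}

```text
time_s: 5.85
tcp_pos: [0.5307, 0.0638, 0.1452]
tool_rot: [-0.022, 1.0, -0.0, 0.001]
contact_force: [-0.2, -1.0, 0.4]
width: 1.0
```

```bash
python3 look.py f
python3 - <<'E'
from plant import sensors
print(sensors.read_state()["tool_rot"])
E
```

```text
5.95 [0.5313 0.0638 0.1454] [-0.8 -0.2 -0.1] 1.0018393989469006 [-0.68  0.29  0.55  1.97 -0.19  0.92  1.59]
[-2.15848624e-02  9.99766765e-01 -1.82995268e-04  6.90521466e-04]
```

View pics/look_f.png

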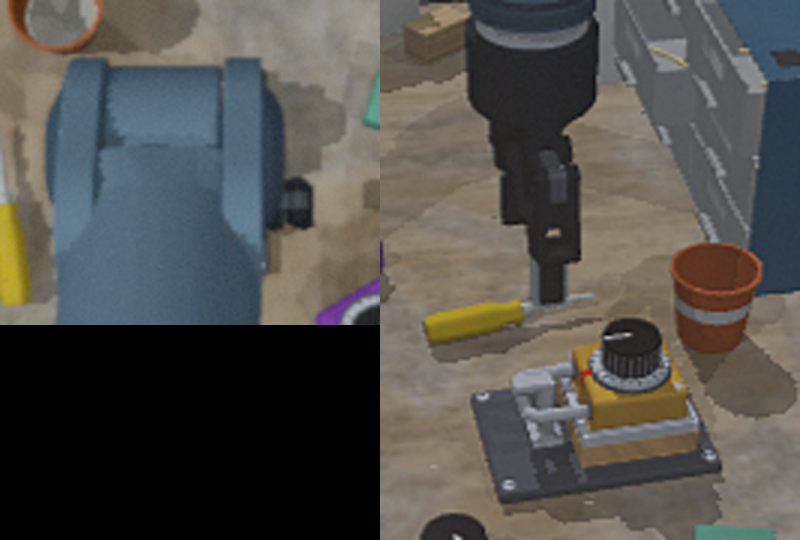

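>>> move_arm:
  increments:
    - {"fingers": 1,"x": -0.001,"y": 0,"z": -0.04,"ax": 0,"ay": 0,"az": 0}
    - {"fingers": 1,"x": 0,"y": 0,"z": -0.03,"ax": 0,"ay": 0,"az": 0}
    - {"fingers": 1,"x": 0,"y": 0,"z": -0.02,"ax": 0,"ay": 0,"az": 0}
    - {"fingers": 1,"x": 0,"y": 0,"z": -0.01,"ax": 0,"ay": 0,"az": 0}
    - {"fingers": 1,"x": 0,"y": 0,"z": -0.012,"ax": 0,"ay": 0,"az": 0}

```text
time_s: 6.58
tcp_pos: [0.5303, 0.0638, 0.0332]
tool_rot: [-0.022, 1.0, -0.0, 0.001]
contact_force: [-0.3, -0.3, 0.2]
width: 1.0
```

```bash
python3 look.py g
```

```text
6.675 [0.5287 0.0637 0.0324] [ 0.1 -0.4 -0.2] 0.9996741952636102 [-0.6   0.48  0.47  2.03 -0.33  0.71  1.69]
```

View pics/look_g.png

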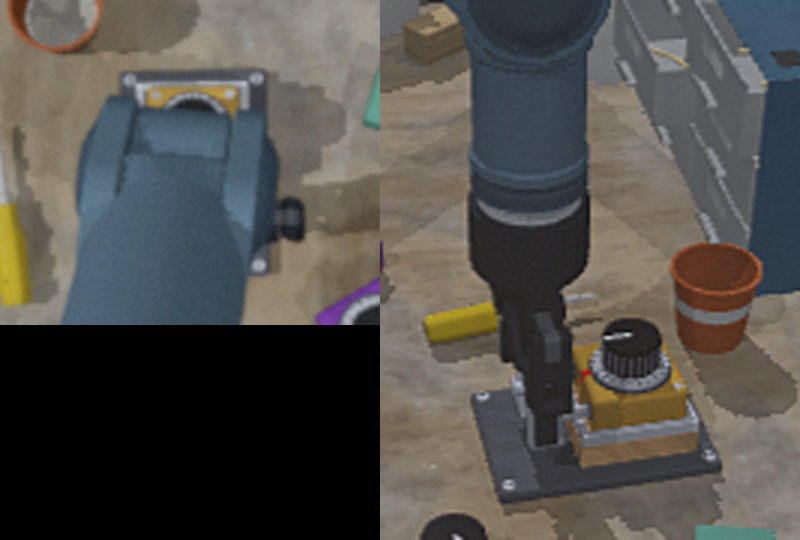

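>>> move_arm:
  increments:
    - {"fingers": 1,"x": 0,"y": 0,"z": -0.004,"ax": 0,"ay": 0,"az": 0}
    - {"fingers": -1,"x": 0,"y": 0,"z": 0,"ax": 0,"ay": 0,"az": 0}
    - {"fingers": -1,"x": 0,"y": 0,"z": 0,"ax": 0,"ay": 0,"az": 0}
    - {"fingers": -1,"x": 0,"y": 0,"z": 0,"ax": 0,"ay": 0,"az": 0}
    - {"fingers": -1,"x": 0,"y": 0,"z": 0,"ax": 0,"ay": 0,"az": 0}
  newtons: 40

```text
time_s: 7.3
tcp_pos: [0.529, 0.0653, 0.03]
tool_rot: [-0.022, 1.0, 0.001, -0.0]
contact_force: [-3.4, 2.1, 5.3]
width: 0.592
```

```bash
python3 look.py i
```

```text
7.4 [0.529  0.0653 0.03  ] [-3.2  2.2  6. ] 0.5934624731535357 [-0.6   0.48  0.47  2.03 -0.33  0.7   1.7 ]
```

View pics/look_i.png

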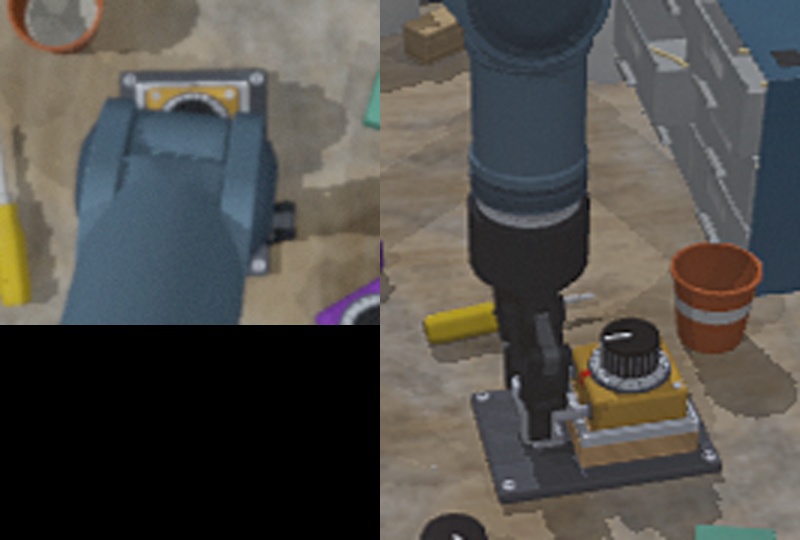

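>>> move_arm:
  increments:
    - {"fingers": -1,"x": -0.006,"y": -0.0003,"z": 0,"ax": 0,"ay": 0,"az": 0}
    - {"fingers": -1,"x": -0.006,"y": -0.0003,"z": 0,"ax": 0,"ay": 0,"az": 0}
    - {"fingers": -1,"x": -0.006,"y": -0.0002,"z": 0,"ax": 0,"ay": 0,"az": 0}
    - {"fingers": -1,"x": -0.005,"y": -0.0002,"z": 0,"ax": 0,"ay": 0,"az": 0}
    - {"fingers": -1,"x": 0,"y": 0,"z": 0,"ax": 0,"ay": 0,"az": 0}

```text
time_s: 8.02
tcp_pos: [0.506, 0.0637, 0.0294]
tool_rot: [-0.023, 1.0, 0.0, 0.001]
contact_force: [2.1, 4.4, 2.2]
width: 0.594
```

```bash
python3 look.py j
```

```text
8.125 [0.506  0.0637 0.0294] [1.5 5.  1. ] 0.5935483384211989 [-0.62  0.45  0.48  2.09 -0.32  0.68  1.69]
```

View pics/look_j.png

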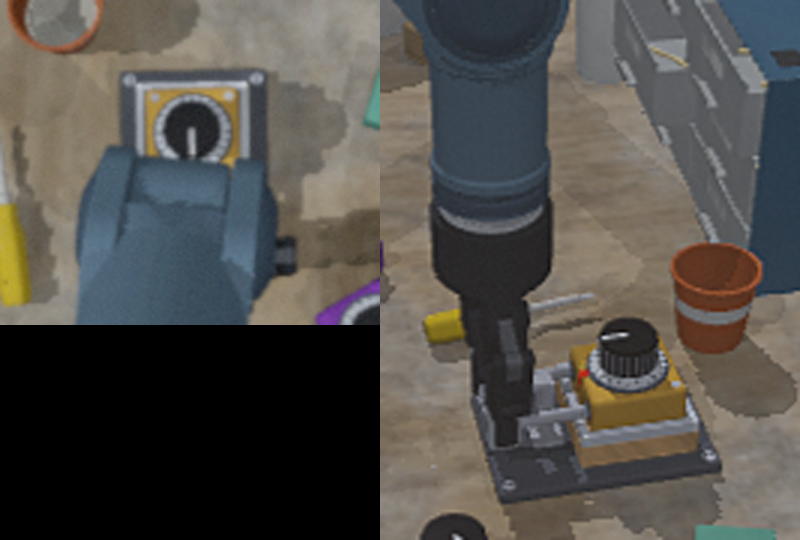

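The shackle has slid out about 22 mm and the dial line is still at the mark. I'll give a short further pull to feel the stop.

>>> move_arm:
  increments:
    - {"fingers": -1,"x": -0.002,"y": 0,"z": 0,"ax": 0,"ay": 0,"az": 0}
    - {"fingers": -1,"x": 0,"y": 0,"z": 0,"ax": 0,"ay": 0,"az": 0}
    - {"fingers": -1,"x": 0,"y": 0,"z": 0,"ax": 0,"ay": 0,"az": 0}

```text
time_s: 8.5
tcp_pos: [0.5059, 0.0637, 0.0298]
tool_rot: [-0.023, 1.0, 0.0, 0.002]
contact_force: [4.1, 4.9, 1.2]
width: 0.6
```

It's at the stop: the force rises and there is no further motion. Releasing and rising.

>>> move_arm:
  increments:
    - {"fingers": 1,"x": 0.001,"y": 0,"z": 0,"ax": 0,"ay": 0,"az": 0}
    - {"fingers": 1,"x": 0,"y": 0,"z": 0,"ax": 0,"ay": 0,"az": 0}
    - {"fingers": 1,"x": 0,"y": 0,"z": 0,"ax": 0,"ay": 0,"az": 0}
    - {"fingers": 1,"x": 0,"y": 0,"z": 0.04,"ax": 0,"ay": 0,"az": 0}
    - {"fingers": 1,"x": 0,"y": 0,"z": 0.05,"ax": 0,"ay": 0,"az": 0}

```text
time_s: 9.12
tcp_pos: [0.5029, 0.0617, 0.1187]
tool_rot: [-0.021, 1.0, -0.001, -0.002]
contact_force: [0.1, 0.8, -0.4]
width: 0.998
```

```bash
python3 look.py k
```

```text
9.225 [0.5091 0.0625 0.124 ] [ 2.   0.6 -0.3] 1.0051782567675227 [-0.7   0.28  0.56  2.05 -0.2   0.86  1.59]
```

View pics/look_k.png

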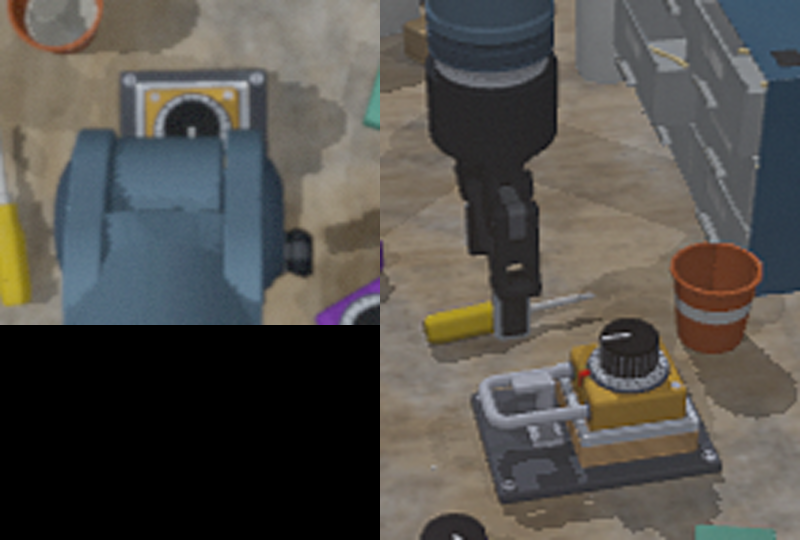

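The shackle is fully out, with its bar at about (485,400) in the crop, clear of the hook. Back to the knob.

>>> move_arm:
  increments:
    - {"fingers": 1,"x": 0,"y": 0,"z": 0.026,"ax": 0,"ay": 0,"az": 0}
    - {"fingers": 1,"x": 0.045,"y": 0.002,"z": 0,"ax": 0,"ay": 0,"az": 0}
    - {"fingers": 1,"x": 0.043,"y": 0.002,"z": 0,"ax": 0,"ay": 0,"az": 0}
    - {"fingers": 1,"x": 0,"y": 0,"z": 0,"ax": 0,"ay": 0,"az": 0}
    - {"fingers": 1,"x": 0,"y": 0,"z": 0,"ax": 0,"ay": 0,"az": 0}

```text
time_s: 9.85
tcp_pos: [0.5913, 0.066, 0.1438]
tool_rot: [-0.021, 1.0, -0.001, -0.002]
contact_force: [0.1, -0.8, 0.3]
width: 1.001
```

>>> move_arm:
  increments:
    - {"fingers": 1,"x": 0.004,"y": 0.001,"z": -0.025,"ax": 0,"ay": 0,"az": 0}
    - {"fingers": 1,"x": 0,"y": 0,"z": -0.025,"ax": 0,"ay": 0,"az": 0}
    - {"fingers": 1,"x": 0,"y": 0,"z": -0.02,"ax": 0,"ay": 0,"az": 0}
    - {"fingers": 1,"x": 0,"y": 0,"z": -0.009,"ax": 0,"ay": 0,"az": 0}
    - {"fingers": 1,"x": 0,"y": 0,"z": 0,"ax": 0,"ay": 0,"az": 0}

```text
time_s: 10.48
tcp_pos: [0.5962, 0.0676, 0.0657]
tool_rot: [-0.022, 1.0, -0.0, -0.001]
contact_force: [0.9, -0.1, 0.7]
width: 1.001
```

>>> move_arm:
  increments:
    - {"fingers": -1,"x": 0,"y": 0,"z": 0,"ax": 0,"ay": 0,"az": 0}
    - {"fingers": -1,"x": 0,"y": 0,"z": 0,"ax": 0,"ay": 0,"az": 0}
    - {"fingers": -1,"x": 0,"y": 0,"z": 0,"ax": 0,"ay": 0,"az": 0}
    - {"fingers": -1,"x": 0,"y": 0,"z": 0,"ax": 0,"ay": 0,"az": 0}
    - {"fingers": -1,"x": 0,"y": 0,"z": 0,"ax": 0,"ay": 0,"az": 0}
  newtons: 70

```text
time_s: 11.1
tcp_pos: [0.5981, 0.0688, 0.0676]
tool_rot: [-0.022, 1.0, 0.001, 0.001]
contact_force: [-1.2, 1.0, 5.5]
width: 0.443
```

```bash
python3 look.py l
```

```text
11.2 [0.5981 0.0688 0.0676] [-0.6  2.2  6.5] 0.44219479066421474 [-0.59  0.53  0.51  1.86 -0.34  0.84  1.7 ]
```

View pics/look_l.png

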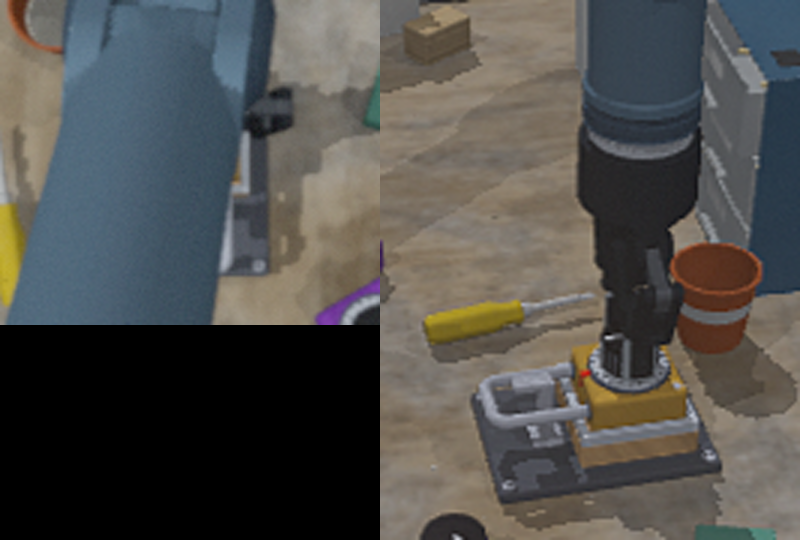

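Gripped. Lifting straight up.

>>> move_arm:
  increments:
    - {"fingers": -1,"x": 0,"y": 0,"z": 0.006,"ax": 0,"ay": 0,"az": 0}
    - {"fingers": -1,"x": 0,"y": 0,"z": 0.008,"ax": 0,"ay": 0,"az": 0}
    - {"fingers": -1,"x": 0,"y": 0,"z": 0.01,"ax": 0,"ay": 0,"az": 0}
    - {"fingers": -1,"x": 0,"y": 0,"z": 0.01,"ax": 0,"ay": 0,"az": 0}
    - {"fingers": -1,"x": 0,"y": 0,"z": 0,"ax": 0,"ay": 0,"az": 0}

```text
time_s: 11.82
tcp_pos: [0.5981, 0.0674, 0.1017]
tool_rot: [-0.021, 1.0, 0.0, 0.001]
contact_force: [-0.2, 0.2, -3.6]
width: 0.441
```

```bash
python3 look.py m
```

```text
11.925 [0.597  0.0676 0.1004] [-0.4 -0.  -4. ] 0.44563474381835194 [-0.61  0.48  0.53  1.84 -0.31  0.9   1.68]
```

View pics/look_m.png

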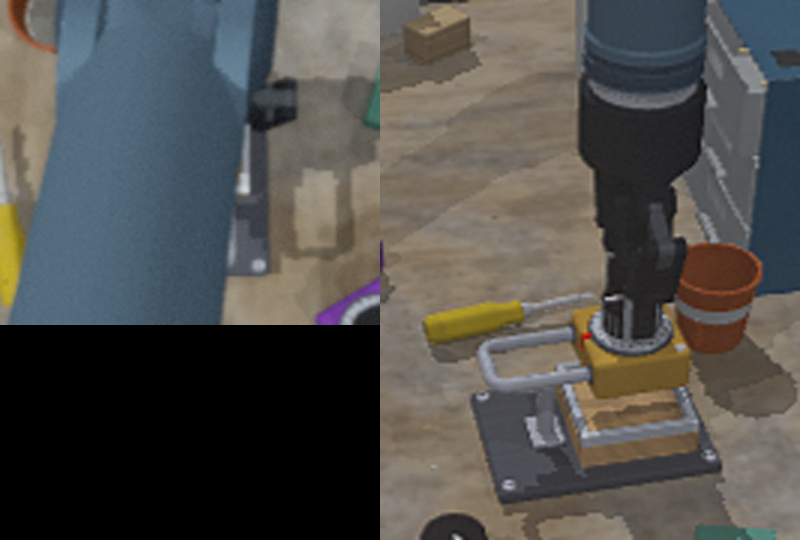

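The lock is up, level and past the hook, with a 4 N load. Continuing upward.

>>> move_arm:
  increments:
    - {"fingers": -1,"x": 0,"y": 0,"z": 0.02,"ax": 0,"ay": 0,"az": 0}
    - {"fingers": -1,"x": 0,"y": 0,"z": 0.025,"ax": 0,"ay": 0,"az": 0}
    - {"fingers": -1,"x": 0,"y": 0,"z": 0.02,"ax": 0,"ay": 0,"az": 0}
    - {"fingers": -1,"x": 0,"y": 0,"z": 0.01,"ax": 0,"ay": 0,"az": 0}
    - {"fingers": -1,"x": 0,"y": 0,"z": 0,"ax": 0,"ay": 0,"az": 0}

```text
time_s: 12.55
tcp_pos: [0.5976, 0.0679, 0.1763]
tool_rot: [-0.022, 1.0, 0.0, 0.001]
contact_force: [0.6, 0.1, -3.0]
width: 0.445
```

>>> move_arm:
  increments:
    - {"fingers": -1,"x": 0,"y": 0,"z": 0,"ax": 0,"ay": 0,"az": 0}
    - {"fingers": -1,"x": 0,"y": 0,"z": 0,"ax": 0,"ay": 0,"az": 0}
    - {"fingers": -1,"x": 0,"y": 0,"z": 0,"ax": 0,"ay": 0,"az": 0}
    - {"fingers": -1,"x": 0,"y": 0,"z": 0,"ax": 0,"ay": 0,"az": 0}

```text
time_s: 13.05
tcp_pos: [0.5968, 0.0677, 0.1749]
tool_rot: [-0.022, 1.0, -0.0, -0.0]
contact_force: [0.0, -1.2, -3.7]
width: 0.44
```

```bash
python3 look.py n
python3 - <<'E'
from h import *
print(proj("side",(.597,.067,.12)))
E
```

```text
13.15 [0.597  0.0677 0.1751] [ 0.3 -0.2 -2.7] 0.4438692115850907 [-0.65  0.39  0.57  1.79 -0.24  1.03  1.63]
[353.51905441 209.04829159]
```

View pics/look_n.png

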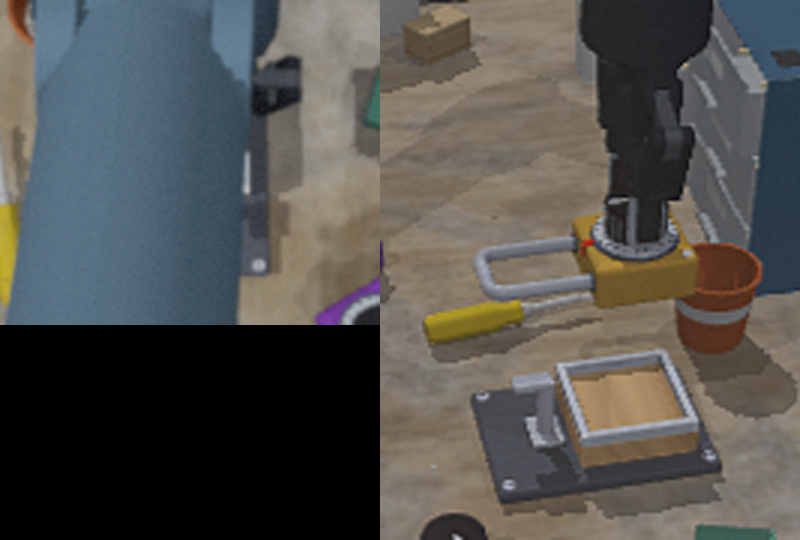

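The lock is about 108 mm up, level, with the shackle out and nothing touching it. Handing in.

```bash
python3 -c "
from plant import env; print(env.sign_off())"
```

```text
the job is handed in; nothing more can be done
None
```

I turned the dial two clicks (30°) clockwise to the red mark and pulled the shackle out to its stop, about 22 mm, with the lock lying in its pocket. I then gripped the knob and lifted the opened lock straight up. It was handed in while held, at about 13 s of the 51 s allowed; no verdict is reported.

- **Dial:** after the turn, the white line read 2.7° from world -x in the side view. The lock's own yaw is about 2.5°, so the line was at the mark.
- **Shackle:** a last 2 mm pull gave no further motion, only more force. In the picture the cross bar was clear of the hook.
- **Final hold:** the lock was about 108 mm above its place, level and dial up with the shackle out, and the wrist carried a load of 3–4 N.
- **Other items:** the gripper never came near the pot, wax block or screwdriver, and they look unmoved in the pictures. I did not measure their positions again at the end.

Two checks fell short. The top camera was blocked by the arm during the grasps and the lift, so those rest on the side view and the force and width readings. The shackle grip read about 50 mm against the 53 mm stated, but it held without slipping.

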